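# Post for flat three: count along the rack, push the parcel home

## Robot

A 6-joint arm with a two-finger parallel gripper is mounted at the origin on the work surface. World frame = base frame: x ahead of the robot, y to its left, z up, the work surface at z = 0. Lengths are in mm, angles in rad, forces in N, time in s.
With the tool pointing down it reaches from about 275 to 1000 mm from the base axis. Payload 8.4 kg.
Tool frame: the origin (TCP) lies midway between the tips of the shut fingers; the grasp point (between the pads) lies 19 mm behind it; z points along the fingers, y is the line along which they close (so a half turn about z gives the same grasp; the last joint's range is limited). The gripper opens to 85 mm and grips with 20 to 120 N. Pads are 22 mm wide; open, the fingers measure 114 mm over their backs; the gripper's body (76 mm by 85 mm) begins 54 mm behind the grasp point. The pads swing forward as they close: fully open they stand 13 mm farther back than shut.
Start: joints at [-1.124, 0.353, 1.633, -0, 1.155, -0.002], TCP at [271.177, -563.108, 231.281] pointing down, gripper open.
Joint ranges: [-2.63, 2.63], [-0.92, 2.1], [0.06, 2.66], [-1.3, 4.44], [0, 2.69], [-3.02, 3.02]. Speed limits (rad/s): [2.22, 2.22, 2.79, 3.14, 3.14, 3.14].

## Interface

Orientations are given as [roll, pitch, yaw] about the fixed x, y, z axes, in that order (R = Rz(yaw) Ry(pitch) Rx(roll)).
In Python, from rig import telemetry, optics, r gives the robot as it stands.
- The arm moves only by the tool play_rows, never from a script. Its arguments are lists of equal length, an entry for each row: "dp": the shift along the tool's x, y, z in units of 40 mm (1.0 is 40 mm), a list of three; "rot": the turn, a rotation vector about the tool's x, y, z in units of 6 degrees (1.0 is 6 degrees), a list of three. In form: {"dp": [[tx, ty, tz], ...], "rot": [[ax, ay, az], ...]}. A call has 1 to 5 rows; each row is the pose to reach, as a shift and turn from the pose commanded when the call began, along the tool's axes at that moment; what a row does not reach only later rows make up. A row lasts 1/12 s, in which the tool goes at most 41.7 mm and 7.16 degrees, less where a joint would pass 70% of its speed; a pose out of reach is approached as far as the arm can. A call with a gripper value outside its range is refused whole. "fingers" is the opening, from 0 (shut) to 1 (fully open), set as the call begins (left out, the last holds). The fingers move at their own pace and stop on an object; "grip_force" is the grip in N (left out, the last holds). Time passes only in rows, so rows that repeat a pose let the fingers close. It gives the time, the measured TCP pose, the force, the opening and the grip force at its end, in the units of the state.
- telemetry.sense(): the state, without advancing time (a new reading comes with each control period).
- optics.grab_frame(name): name is "side" or "top"; returns a dict with "color" (420x560x3 uint8, red, green, blue), "mtx" (3x3 intrinsics, pixels), "R" (3x3) and "t" (3): a world point X has camera coordinates R X + t. Camera axes: x right, y down, z forward; pixel columns grow to the right and rows downward; lengths in mm; the calibration is good to about 2 mm. A picture is of the moment at which its call begins. There is no depth.
- r.sign_off(): hands the job in; it is judged then, once.
The state is a dict: "clock": time; "qpos": joint angles; "qvel": joint speeds; "joint_efforts": joint torques, N m; "eef_pos": TCP position; "tcp_rot": TCP orientation; "contact_force": force on the tool from outside, world axes, zero at the start; "wrist_torque": the same for the moment, N m; "opening": opening from 0.0 (shut) to 1.0 (fully open); "grasp_force": force on a finger pad.
Only numpy, scipy, OpenCV 4.12 (cv2) and the standard library are available. Lean on these libraries where they do the work, as an engineer would, in place of code of your own. Each camera call takes 0.05 s, during which the arm holds its last target. There are 200 camera calls.

## Task

The long parcel lying on the table in front of the post rack belongs in the rack's third gap from the left, as seen from the robot. Feel your way along the tops of the rack with a fingertip, touching the left-hand end, then the first divider, then the second, one at a time, to count up to the third gap; then push the parcel across the table top into that gap until it is home against the back board. Push only: never lift it, tip it or take it between the fingers; leave everything else as it is.

Things in the scene. Friction and masses are not known exactly. Their poses are not given: they have to be found in the camera images.
- rack: Low plywood post rack, fixed on the table: back board 399 wide (y), 76 high, and from it towards the robot two end panels with five dividers between: six gaps, open in front (-x), above and below (table top is the floor), 46 to 66 wide, 84 deep. Gap 3 lies between dividers 2 and 3. Origin: on the table, mid-width, on the board's front face; x points into the gaps, y left along the board
- left_end: left-hand end panel of the rack, same upright as the dividers: 84 long (x, from -84 to 0), 9 thick (y), 60 high, rounded top and front edges (radius 4.5). Origin: on the table, mid-thickness, at its rear end at the back board (195 to the left of the rack's origin). Axes as the rack's
- divider1: first divider from the left, fixed; 84 long (x, from -84 to 0), 9 thick, 60 high, top and front edges rounded (radius 4.5). Origin: on the table, mid-thickness, at its rear end at the back board. Axes as the rack's
- divider2: second divider from the left, like divider 1; left-hand wall of the third gap
- divider3: third divider from the left, like divider 1; right-hand wall of the third gap
- parcel_centre (a point): centre of the parcel, a plain closed cardboard box, loose, 100 long (its x), 36 wide (its y), 44 high, about 0.16 kg, lying in front of the rack, its length pointing roughly at the rack; centre 22 above the table. Home, its front end meets the back board: centre 50 in front of the board, 16 of it standing out of the gap; the push then stiffens
- case: spectacle case 72 x 30 x 36 high, loose, standing in gap 2 below the level of the divider tops; origin under its centre
- carton: small squarish carton 60 x 32 x 34 high, loose, standing in gap 5; origin under its centre
- torch: steel torch, loose, lying on the table, 155 long (its x), 32 diameter; origin on the table under its middle
- door_handle: chrome lever door handle, loose, lying on its back plate 150 (its x) x 44 x 8; the lever, 120 long, points to its own -y, 62 high; origin under the middle of the plate
- key_a: brass-coloured key, loose, flat on the table, 57 long, 25 wide, 3 thick; origin at the middle of its round bow
- key_b: the other key, same size; origin at the middle of its bow
- coaster: green round coaster, loose, 96 diameter, 5 thick; origin under its centre
- key_box: hinged-lid wooden key box, fixed, closed, 150 (x) x 220 (y) x 85 high, its knob up to 125; origin under its centre
- key_box_lid (a joint): lid of the key box, hinged along its far (+x) rim: 0 shut, grows as it opens
There are look-alikes about, which are no part of the job. What is shaped like the part that bears parcel_centre but pink or red is not meant.

How it is judged:
By the outcome, as a careful person would: the job done as asked, in the order asked, and still so for the second after the job is handed in, with the robot touching nothing.
It also fails if it takes over 67 s, if anything falls off the work surface, if the arm or the gripper's body presses on something with over 40 N, if the wrist force passes 120 N, or if a joint passes its speed limit or range.

## Working session

There is one attempt and no reset: what is moved stays moved. The work goes in short steps, Python scripts to look and compute and a tool call to move; the robot and the scene stay as the last step left them, time stands still between calls to the robot, and variables do not carry over. Pictures are saved under pics/ and viewed, at most 10 in all, crops included, and the job is handed in when it is done.

Besides the shell and the picture viewer there is one more tool, called after "Request:" in YAML: its name, and indented under it one key for each argument. play_rows: Moves the arm, as the interface text tells. Its arguments: {"type":"object","properties":{"dp":{"type":"array"},"rot":{"type":"array"},"fingers":{"type":"number"},"grip_force":{"type":"number"}},"required":["dp","rot"]}

```bash
mkdir -p pics; cat > h.py <<'E'
import numpy as np, cv2
from rig import telemetry, optics, r
def ray(f,u,v,z):
    d=f['R'].T@np.linalg.inv(f['mtx'])@np.array([u,v,1.]); c=-f['R'].T@f['t']
    return c+d*(z-c[2])/d[2]
def proj(f,X):
    p=f['mtx']@(f['R']@np.array(X,float)+f['t']); return p[:2]/p[2]
def save(f,n): cv2.imwrite(n,f['color'][:,:,::-1])
E
python3 - <<'E'
from h import *
for n in('top','side'):
    f=optics.grab_frame(n); save(f,f'pics/{n}0.png'); np.savez(f'{n}0.npz',**f)
    print(n,-f['R'].T@f['t'])
print(telemetry.sense())
E
```

```text
top [ 337.85811844   25.40485972 1089.17476648]
side [115.52998824 734.29044525 907.41676396]
{'clock': 0.1, 'qpos': array([-1.12438343e+00,  3.53603894e-01,  1.63403410e+00, -2.00337530e-07,
        1.15519920e+00, -2.42984668e-03]), 'qvel': array([-0.00077002,  0.00015174, -0.0015268 ,  0.00044523, -0.00034839,
       -0.00059627]), 'joint_efforts': array([-2.62444892e-04, -6.06359053e+01, -3.42818820e+01, -5.71213127e-05,
        3.81323596e-03, -1.89561979e-05]), 'eef_pos': array([ 271.00663096, -562.72885053,  230.63211568]), 'tcp_rot': array([-3.14034812e+00, -2.84085574e-06,  4.48842820e-01]), 'contact_force': array([-0.03687316, -0.51308483, -0.25611415]), 'wrist_torque': array([-0.01947969, -0.00087111,  0.01616982]), 'grasp_force': 0.0, 'opening': 0.9995245401611637}
```

View pics/top0.png

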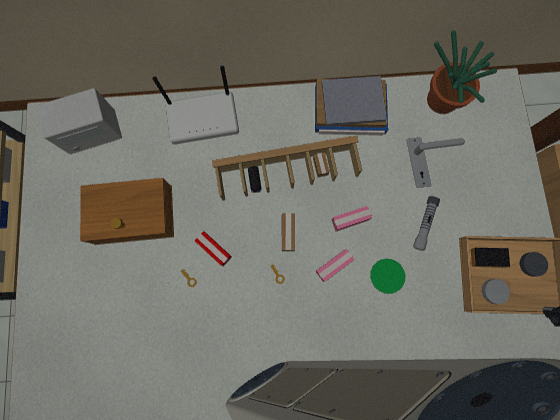

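View pics/side0.png

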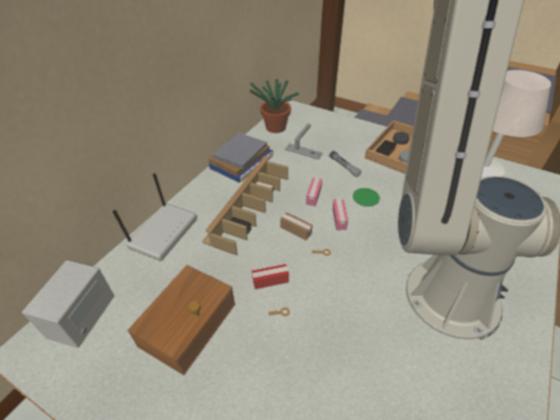

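Top view: the candidates are the brown/white box at (288,232), the red one at (212,248) and pink ones at (352,217) and (335,265). The brown box in front of the rack fits the description. The rack runs from (217,180) on the left to (358,155). I'll check this in one close crop.

```bash
python3 - <<'E'
from h import *
f=dict(np.load('top0.npz')); c=f['color'][130:260,200:370]
c=cv2.resize(c,None,fx=4.6,fy=4.6,interpolation=cv2.INTER_CUBIC)
cv2.imwrite('pics/c1.png',c[:,:,::-1])
for u,v in((288,232),(217,180),(358,155),(280,0),(280,400)): print(u,v,ray(f,u,v,44).round())
print(f['mtx'])
E
```

```text
288 232 [488.  -5.  44.]
217 180 [648. 180.  44.]
358 155 [ 690. -219.   44.]
280 0 [1206.  -39.   44.]
280 400 [70. 49. 44.]
[[390.655531     0.         280.49101813]
 [  0.         390.655531   208.28753788]
 [  0.           0.           1.        ]]
```

View pics/c1.png

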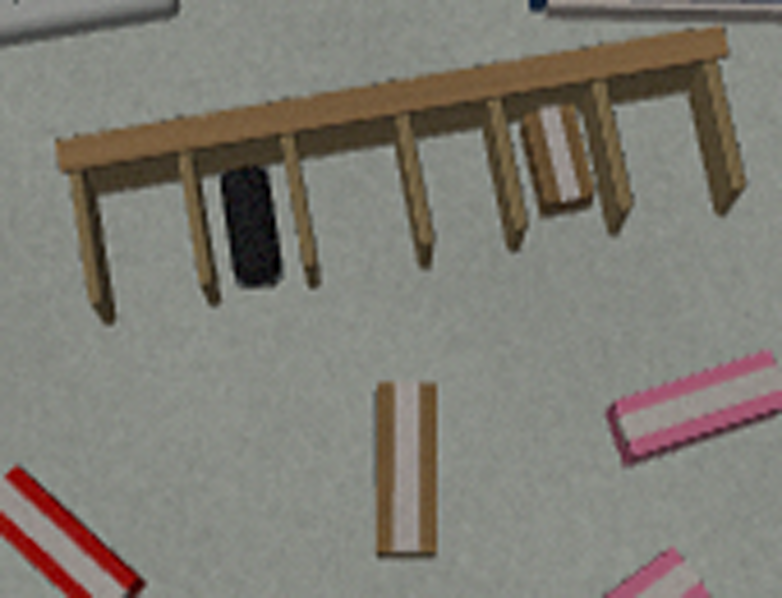

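The crop confirms the plain brown parcel, top face at crop x 377–436, y 382–555. Seven uprights are visible, with the black case in gap 2. Gap 3 is bounded by the third upright (290→315, 140→285) and the fourth (402→428, 118→265).

```bash
python3 - <<'E'
from h import *
f=dict(np.load('top0.npz'))
P=lambda X,Y,z: ray(f,200+(X+.5)/4.6-.5,130+(Y+.5)/4.6-.5,z)[:2]
L,R=P(58,172,76),P(727,58,76); print('board',L,R,np.linalg.norm(L-R))
Lb,Rb=P(57,141,76),P(723,28,76); print('back',Lb,Rb,np.linalg.norm(Lb-Rb))
ydir=(Lb-Rb)+(L-R); ydir/=np.linalg.norm(ydir); xdir=np.array([ydir[1],-ydir[0]])
O=(L+R)/2; print('O',O,'yaw',np.arctan2(xdir[1],xdir[0]))
U={'le':((80,175),(102,305)),'d1':((187,155),(209,288)),'d2':((289,138),(312,272)),'d3':((403,118),(426,252)),'d4':((494,102),(516,236)),'d5':((600,85),(621,220)),'re':((706,68),(733,190))}
for k,(a,b) in U.items():
    A,B=P(*a,60),P(*b,60); rel=[((q-O)@xdir,(q-O)@ydir) for q in(A,B)]
    print(k,A.round(),B.round(),np.round(rel,1).tolist())
c=[P(*p,44) for p in((377,382),(436,382),(436,555),(376,555))]
print(np.round(c,1).tolist(),np.mean(c,0), 'rel',(np.mean(c,0)-O)@xdir,(np.mean(c,0)-O)@ydir)
fr=(c[0]+c[1])/2-(c[2]+c[3])/2; print('parcel yaw',np.arctan2(fr[1],fr[0]),np.linalg.norm(fr))
g=dict(np.load('side0.npz'))
for y in(195,):print(proj(g,[*(O+ydir*y),60]))
# overlay check
im=f['color'].copy(); 
E
```

```text
board [675.77831044 186.27084053] [ 715.9159066  -214.70382317] 402.9785447872626
back [694.95272972 186.0671984 ] [ 734.99851164 -214.53878158] 402.6025532005459
O [695.84710852 -14.21649132] yaw 0.09969991947251557
le [678. 176.] [597. 166.] [[1.4, 190.8], [-80.0, 189.5]]
d1 [686. 111.] [603. 103.] [[2.5, 125.9], [-81.0, 125.8]]
d2 [692.  50.] [608.  42.] [[2.2, 63.9], [-82.1, 64.3]]
d3 [699. -20.] [615. -27.] [[2.6, -5.7], [-81.9, -4.2]]
d4 [705. -75.] [620. -81.] [[2.9, -61.6], [-81.6, -58.6]]
d5 [ 711. -140.] [ 625. -144.] [[2.2, -126.6], [-83.0, -121.9]]
re [ 717. -205.] [ 639. -212.] [[1.6, -192.0], [-76.5, -191.4]]
[[541.9, 8.2], [539.2, -26.7], [437.1, -18.0], [439.8, 16.7]] [489.51988019  -4.94411966] rel -204.37969957547645 29.76307154999353
parcel yaw -0.08367509939054657 102.42644912815918
[212.55061231 234.2715507 ]
```

Request:
play_rows:
  dp:
    - [0.78,-0.62,0]
    - [1.56,-1.24,0]
    - [2.34,-1.86,0]
    - [3.12,-2.48,0]
    - [3.9,-3.1,0]
  rot:
    - [0,0,0.67]
    - [0,0,1.33]
    - [0,0,2.0]
    - [0,0,2.67]
    - [0,0,3.33]
  fingers: 0

```text
clock: 0.52
eef_pos: [358.1, -381.9, 231.0]
tcp_rot: [-3.141, 0.0, 0.096]
contact_force: [0.6, -0.5, -0.3]
opening: 0.296
grasp_force: 0.0
```

Request:
play_rows:
  dp:
    - [0.54,-0.87,0.15]
    - [1.08,-1.74,0.3]
    - [1.62,-2.61,0.45]
    - [2.16,-3.48,0.6]
    - [2.7,-4.35,0.75]
  rot:
    - [0,0,0]
    - [0,0,0]
    - [0,0,0]
    - [0,0,0]
    - [0,0,0]

```text
clock: 0.93
eef_pos: [448.3, -197.8, 201.0]
tcp_rot: [-3.142, 0.0, 0.1]
contact_force: [0.4, -0.5, 0.0]
opening: 0.003
grasp_force: 0.0
```

Request:
play_rows:
  dp:
    - [0.54,-0.87,0.15]
    - [1.08,-1.74,0.3]
    - [1.62,-2.61,0.45]
    - [2.16,-3.48,0.6]
    - [2.7,-4.35,0.75]
  rot:
    - [0,0,0]
    - [0,0,0]
    - [0,0,0]
    - [0,0,0]
    - [0,0,0]

```text
clock: 1.35
eef_pos: [538.4, -13.8, 170.8]
tcp_rot: [3.142, 0.0, 0.1]
contact_force: [0.7, -0.4, -0.3]
opening: -0.004
grasp_force: 0.0
```

Request:
play_rows:
  dp:
    - [0.54,-0.87,0.15]
    - [1.08,-1.74,0.3]
    - [1.62,-2.61,0.45]
    - [2.16,-3.48,0.6]
    - [2.7,-4.35,0.75]
  rot:
    - [0,0,0]
    - [0,0,0]
    - [0,0,0]
    - [0,0,0]
    - [0,0,0]

```text
clock: 1.77
eef_pos: [628.4, 170.1, 140.5]
tcp_rot: [3.141, 0.001, 0.1]
contact_force: [0.5, 0.1, -0.5]
opening: -0.003
grasp_force: 0.0
```

Request:
play_rows:
  dp:
    - [0.1,-0.08,0.5]
    - [0.1,-0.08,1.0]
    - [0.1,-0.08,1.4]
    - [0.1,-0.08,1.7]
    - [0.1,-0.08,1.8]
  rot:
    - [0,0,0]
    - [0,0,0]
    - [0,0,0]
    - [0,0,0]
    - [0,0,0]

```text
clock: 2.18
eef_pos: [630.4, 171.3, 66.9]
tcp_rot: [3.141, 0.003, 0.1]
contact_force: [-0.4, 0.1, 0.8]
opening: -0.001
grasp_force: 0.0
```

Request:
play_rows:
  dp:
    - [0,0,0.05]
    - [0,0,0.1]
    - [0,0,0.14]
    - [0,0,0.17]
    - [0,0,0.2]
  rot:
    - [0,0,0]
    - [0,0,0]
    - [0,0,0]
    - [0,0,0]
    - [0,0,0]

```text
clock: 2.6
eef_pos: [632.3, 171.6, 62.0]
tcp_rot: [-3.141, -0.001, 0.1]
contact_force: [0.0, -0.0, -1.2]
opening: 0.0
grasp_force: 0.0
```

Request:
play_rows:
  dp:
    - [0,0,0]
    - [0,0,0.02]
    - [0,0,0.03]
    - [0,0,0.04]
    - [0,0,0.05]
  rot:
    - [0,0,0]
    - [0,0,0]
    - [0,0,0]
    - [0,0,0]
    - [0,0,0]

```text
clock: 3.02
eef_pos: [632.0, 171.7, 59.9]
tcp_rot: [-3.142, -0.0, 0.1]
contact_force: [-3.2, -1.0, 8.1]
opening: 0.003
grasp_force: 4.6
```

The left end is touched (8 N at z = 60). Next is divider 1.

Request:
play_rows:
  dp:
    - [0,0,-0.6]
    - [0,0,-0.6]
    - [0,0.8,-0.6]
    - [0,1.62,-0.6]
    - [0,1.62,-0.6]
  rot:
    - [0,0,0]
    - [0,0,0]
    - [0,0,0]
    - [0,0,0]
    - [0,0,0]

```text
clock: 3.43
eef_pos: [638.6, 102.9, 83.3]
tcp_rot: [3.14, -0.0, 0.099]
contact_force: [0.3, 0.5, 0.5]
opening: 0.0
grasp_force: 0.0
```

Request:
play_rows:
  dp:
    - [0,0,0.25]
    - [0,0,0.45]
    - [0,0,0.5]
    - [0,0,0.53]
    - [0,0,0.53]
  rot:
    - [0,0,0]
    - [0,0,0]
    - [0,0,0]
    - [0,0,0]
    - [0,0,0]

```text
clock: 3.85
eef_pos: [637.8, 107.9, 61.2]
tcp_rot: [-3.142, 0.001, 0.101]
contact_force: [-0.2, -0.7, 0.0]
opening: -0.002
grasp_force: 0.0
```

Request:
play_rows:
  dp:
    - [0,0,0.02]
    - [0,0,0.04]
    - [0,0,0.06]
    - [0,0,0.07]
    - [0,0,0.07]
  rot:
    - [0,0,0]
    - [0,0,0]
    - [0,0,0]
    - [0,0,0]
    - [0,0,0]

```text
clock: 4.27
eef_pos: [638.5, 107.5, 60.0]
tcp_rot: [-3.141, -0.001, 0.1]
contact_force: [-1.8, 0.9, 5.3]
opening: -0.0
grasp_force: 2.2
```

Divider 1 is touched (5 N). Next is divider 2.

Request:
play_rows:
  dp:
    - [0,0,-0.6]
    - [0,0,-0.6]
    - [0,0.8,-0.6]
    - [0,1.56,-0.6]
    - [0,1.56,-0.6]
  rot:
    - [0,0,0]
    - [0,0,0]
    - [0,0,0]
    - [0,0,0]
    - [0,0,0]

```text
clock: 4.68
eef_pos: [645.1, 41.1, 83.5]
tcp_rot: [3.14, -0.001, 0.099]
contact_force: [1.0, -0.2, 0.5]
opening: -0.003
grasp_force: 0.0
```

Request:
play_rows:
  dp:
    - [0,0,0.25]
    - [0,0,0.45]
    - [0,0,0.5]
    - [0,0,0.53]
    - [0,0,0.53]
  rot:
    - [0,0,0]
    - [0,0,0]
    - [0,0,0]
    - [0,0,0]
    - [0,0,0]

```text
clock: 5.1
eef_pos: [644.0, 45.9, 61.3]
tcp_rot: [-3.141, 0.001, 0.101]
contact_force: [-0.6, 0.2, 0.2]
opening: 0.001
grasp_force: 0.0
```

Request:
play_rows:
  dp:
    - [0,0,0.02]
    - [0,0,0.04]
    - [0,0,0.06]
    - [0,0,0.07]
    - [0,0,0.07]
  rot:
    - [0,0,0]
    - [0,0,0]
    - [0,0,0]
    - [0,0,0]
    - [0,0,0]

```text
clock: 5.52
eef_pos: [644.8, 45.4, 60.0]
tcp_rot: [-3.141, -0.001, 0.1]
contact_force: [-1.1, 1.2, 4.1]
opening: 0.003
grasp_force: 2.2
```

All three are touched (4 N on divider 2). Now lift, go back behind the parcel and turn to its heading.

Request:
play_rows:
  dp:
    - [0,0,-0.9]
    - [0,0,-1.5]
    - [-0.9,0,-1.5]
    - [-1.8,0.2,-1.5]
    - [-2.7,0.5,-1.5]
  rot:
    - [0,0,0]
    - [0,0,0]
    - [0,0,0]
    - [0,0,0]
    - [0,0,0]

```text
clock: 5.93
eef_pos: [538.2, 14.8, 119.8]
tcp_rot: [-3.142, -0.001, 0.101]
contact_force: [-0.4, 0.0, -0.6]
opening: -0.004
grasp_force: 0.0
```

Request:
play_rows:
  dp:
    - [-0.9,0,0]
    - [-1.8,0,0]
    - [-2.7,0,0]
    - [-3.3,0,0]
    - [-3.3,0,0]
  rot:
    - [0,0,0.5]
    - [0,0,1.0]
    - [0,0,1.5]
    - [0,0,1.75]
    - [0,0,1.75]

```text
clock: 6.35
eef_pos: [402.0, 0.9, 118.8]
tcp_rot: [3.141, 0.005, -0.085]
contact_force: [0.0, 0.1, -0.0]
opening: -0.0
grasp_force: 0.0
```

Request:
play_rows:
  dp:
    - [0,0,0]
    - [0,0,0.6]
    - [0,0,1.2]
    - [0,0,1.8]
    - [0,0,1.8]
  rot:
    - [0,0,0]
    - [0,0,0]
    - [0,0,0]
    - [0,0,0]
    - [0,0,0]

```text
clock: 6.77
eef_pos: [407.1, 1.3, 44.5]
tcp_rot: [3.141, 0.004, -0.083]
contact_force: [-1.3, -0.3, 0.0]
opening: 0.0
grasp_force: 0.0
```

```bash
python3 - <<'E'
from h import *
f=optics.grab_frame('top'); save(f,'pics/t1.png')
g=optics.grab_frame('side')
a=cv2.resize(f['color'][140:290,230:370],None,fx=4,fy=4,interpolation=2); b=cv2.resize(g['color'][170:280,240:330],None,fx=2.6,fy=2.6,interpolation=2)
im=np.zeros((600,800,3),np.uint8); im[:600,:560]=a; im[:b.shape[0],562:562+b.shape[1]]=b[:,:238]
cv2.imwrite('pics/c2.png',im[:,:,::-1]); s=telemetry.sense(); print(s['eef_pos'],s['tcp_rot'])
E
```

```text
[408.35146211   1.29103509  47.13328022] [ 3.14150892e+00  1.27051265e-03 -8.27344352e-02]
```

View pics/c2.png

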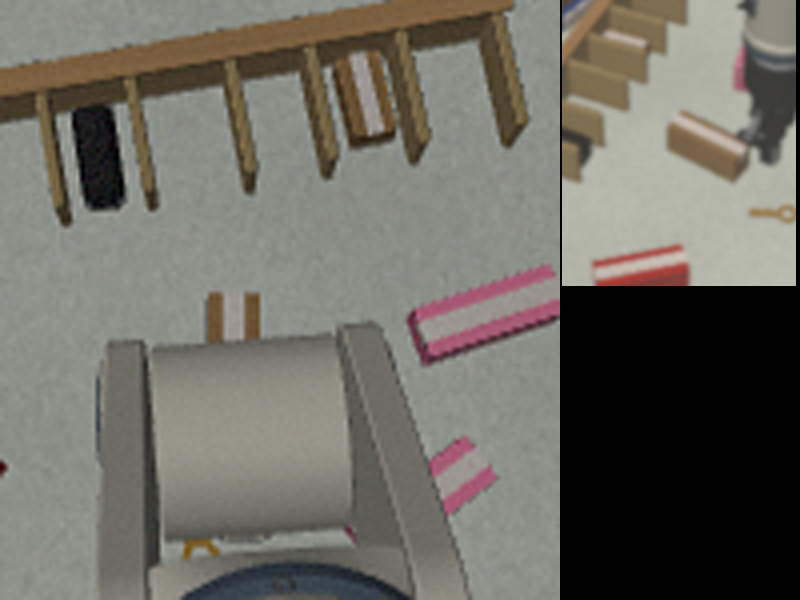

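Top crop: the parcel hasn't moved (front end at crop (233,293)). In the side inset the fingertip stands just behind its rear end. I'll go down to z = 20 and make contact slowly.

Request:
play_rows:
  dp:
    - [0,0,0.3]
    - [0,0,0.6]
    - [0,0,0.68]
    - [0.15,0,0.68]
    - [0.3,0,0.68]
  rot:
    - [0,0,0]
    - [0,0,0]
    - [0,0,0]
    - [0,0,0]
    - [0,0,0]

```text
clock: 7.28
eef_pos: [420.9, 0.2, 21.1]
tcp_rot: [-3.141, -0.001, -0.083]
contact_force: [-0.4, 0.1, 0.0]
opening: -0.0
grasp_force: 0.0
```

Request:
play_rows:
  dp:
    - [0.04,0,0]
    - [0.08,0,0]
    - [0.12,0,0]
    - [0.16,0,0]
    - [0.2,0,0]
  rot:
    - [0,0,0]
    - [0,0,0]
    - [0,0,0]
    - [0,0,0]
    - [0,0,0]

```text
clock: 7.7
eef_pos: [427.7, -0.5, 20.3]
tcp_rot: [-3.142, -0.0, -0.083]
contact_force: [-0.6, 0.3, -0.2]
opening: -0.0
grasp_force: 0.0
```

Request:
play_rows:
  dp:
    - [0.12,0,0]
    - [0.24,0,0]
    - [0.36,0,0]
    - [0.48,0,0]
    - [0.6,0,0]
  rot:
    - [0,0,-0.11]
    - [0,0,-0.22]
    - [0,0,-0.33]
    - [0,0,-0.44]
    - [0,0,-0.55]

```text
clock: 8.12
eef_pos: [452.0, -2.5, 20.0]
tcp_rot: [3.142, 0.0, -0.024]
contact_force: [-1.6, -0.9, 1.3]
opening: -0.001
grasp_force: 0.8
```

```bash
python3 - <<'E'
from h import *
f=optics.grab_frame('top'); save(f,'pics/t2.png')
g=optics.grab_frame('side')
a=cv2.resize(f['color'][140:290,230:370],None,fx=4,fy=4,interpolation=2); b=cv2.resize(g['color'][170:280,240:330],None,fx=2.6,fy=2.6,interpolation=2)
im=np.zeros((600,800,3),np.uint8); im[:600,:560]=a; im[:b.shape[0],562:562+b.shape[1]]=b[:,:238]
cv2.imwrite('pics/c3.png',im[:,:,::-1]); s=telemetry.sense(); print(s['eef_pos'],s['tcp_rot'],s['contact_force'])
E
```

```text
[452.89947948  -2.5199453   20.15807251] [-3.14156449e+00 -1.32353831e-03 -2.49203775e-02] [-0.25530998 -0.6011411   0.47766412]
```

View pics/c3.png

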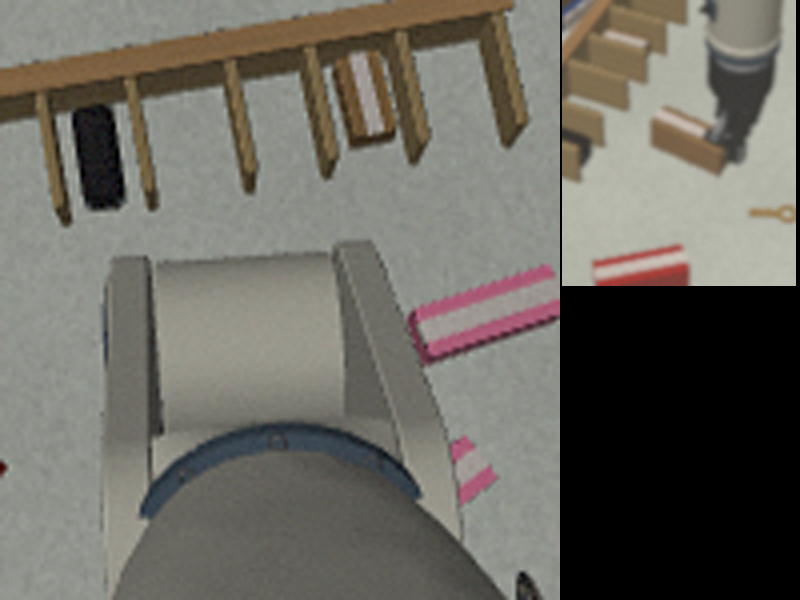

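Side inset: the finger is against the rear end and the parcel has moved and turned a little. The top view is hidden by the arm. I'll do one more arc step, then measure the tape stripe in the side view.

Request:
play_rows:
  dp:
    - [0.12,0,0]
    - [0.24,0,0]
    - [0.36,0,0]
    - [0.48,0,0]
    - [0.6,0,0]
  rot:
    - [0,0,-0.11]
    - [0,0,-0.22]
    - [0,0,-0.33]
    - [0,0,-0.44]
    - [0,0,-0.55]

```text
clock: 8.63
eef_pos: [476.2, -3.1, 20.1]
tcp_rot: [-3.142, -0.0, 0.033]
contact_force: [0.0, -1.0, -0.3]
opening: -0.004
grasp_force: 0.4
```

```bash
python3 - <<'E'
from h import *
g=optics.grab_frame('side'); np.savez('side2.npz',**g)
b=cv2.resize(g['color'][175:255,225:325],None,fx=7,fy=7,interpolation=2)
cv2.imwrite('pics/c4.png',b[:,:,::-1]); s=telemetry.sense(); print(s['eef_pos'],s['tcp_rot'],s['contact_force'])
E
```

```text
[477.35499248  -3.09290382  20.22834462] [ 3.14151753e+00 -1.47449273e-03  3.39965561e-02] [1.03003324 0.31134391 0.17492277]
```

View pics/c4.png

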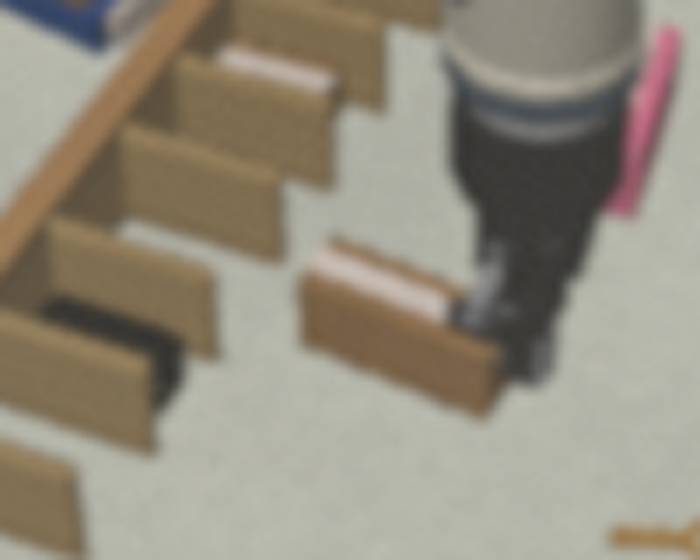

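Side crop: the parcel's left top edge runs from (302,275) to (500,348) and its bottom edge from (302,347) to (485,418). The front feet of dividers 2 and 3 are at (215,357) and (285,262). The parcel is heading between them.

```bash
python3 - <<'E'
from h import *
g=dict(np.load('side2.npz'))
P=lambda X,Y,z: ray(g,225+(X+.5)/7-.5,175+(Y+.5)/7-.5,z)[:2]
a=.0997; x=np.array([np.cos(a),np.sin(a)]); y=np.array([-x[1],x[0]]); O=np.array([695.85,-14.22])
rel=lambda p:np.round([(p-O)@x,(p-O)@y],1)
for n,q in dict(ftl=(302,275,44),rtl=(500,348,44),ftr=(332,237,44),fbl=(302,347,0),rbl=(485,418,0),d2f=(215,357,0),d3f=(283,262,0),d1f=(155,453,0),d2top=(213,270,58),d2topr=(55,222,60),d3top=(283,183,58)).items():
    p=P(*q); print(n,p.round(1),rel(p))
print('tcp',rel(np.array([477.4,-3.1])))
E
```

```text
ftl [586.5  10.5] [-106.4   35.4]
rtl [485.5   6. ] [-207.3   41. ]
ftr [587.4 -17.9] [-108.3    7.2]
fbl [585.5  14.5] [-106.9   39.5]
rbl [489.4  11.1] [-202.9   45.7]
d2f [617.6  40.2] [-72.4  61.9]
d3f [623.2 -29.5] [-73.9  -7.9]
d1f [609.  103.9] [-74.7 126.2]
d2top [615.6  39.5] [-74.5  61.4]
d2topr [694.7  50.8] [ 5.3 64.8]
d3top [618.4 -25.4] [-78.2  -3.5]
tcp [-216.3   32.8]
```

The parcel's yaw matches the tool's and it sits a few mm right of the gap centre. I'll turn a bit more before it enters.

Request:
play_rows:
  dp:
    - [0.11,0,0]
    - [0.22,0,0]
    - [0.33,0,0]
    - [0.44,0,0]
    - [0.55,0,0]
  rot:
    - [0,0,-0.18]
    - [0,0,-0.36]
    - [0,0,-0.54]
    - [0,0,-0.72]
    - [0,0,-0.9]

```text
clock: 9.1
eef_pos: [498.1, -2.3, 20.1]
tcp_rot: [3.142, -0.0, 0.128]
contact_force: [-1.5, -0.4, 0.0]
opening: 0.0
grasp_force: 0.4
```

```bash
python3 - <<'E'
from h import *
g=optics.grab_frame('side'); np.savez('side3.npz',**g)
b=cv2.resize(g['color'][175:255,225:325],None,fx=7,fy=7,interpolation=2)
cv2.imwrite('pics/c5.png',b[:,:,::-1]); s=telemetry.sense(); print(s['eef_pos'],s['tcp_rot'],s['contact_force'])
E
```

```text
[499.18594832  -2.34939461  20.22540382] [ 3.14140349e+00 -1.40023049e-03  1.29478369e-01] [ 0.26071077  0.55801434 -0.58403564]
```

View pics/c5.png

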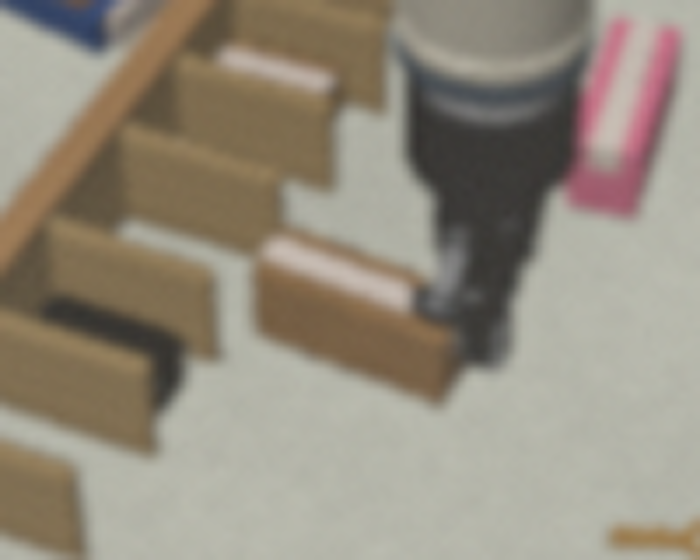

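Side crop: the parcel front is at the gap mouth, with its left edge top (256,262)→(455,338) and bottom (258,333)→(440,403).

```bash
python3 - <<'E'
from h import *
g=dict(np.load('side3.npz'))
P=lambda X,Y,z: ray(g,225+(X+.5)/7-.5,175+(Y+.5)/7-.5,z)[:2]
a=.0997; x=np.array([np.cos(a),np.sin(a)]); y=np.array([-x[1],x[0]]); O=np.array([695.85,-14.22])
rel=lambda p:np.round([(p-O)@x,(p-O)@y],1)
for n,q in dict(ftl=(256,262,44),rtl=(457,338,44),ftr=(285,229,44),fbl=(258,333,0),rbl=(440,403,0)).items():
    print(n,rel(P(*q)))
print('tcp',rel(np.array([499.2,-2.35])))
E
```

```text
ftl [-83.2  36.4]
rtl [-187.3   43.2]
ftr [-85.9  11.2]
fbl [-83.9  39.8]
rbl [-180.4   45.6]
tcp [-194.5   31.4]
```

Yaw relative to the rack is still about −0.06: the last turn barely rotated the parcel, because contact was left of its centre. I'll back off, shift 10 mm right and push on the rear's right half to square it.

Request:
play_rows:
  dp:
    - [-0.1,0,0]
    - [-0.15,0.1,0]
    - [-0.15,0.25,0]
    - [-0.15,0.25,0]
    - [-0.05,0.25,0]
  rot:
    - [0,0,0]
    - [0,0,0.14]
    - [0,0,0.28]
    - [0,0,0.28]
    - [0,0,0.28]

```text
clock: 9.57
eef_pos: [496.2, -13.0, 20.1]
tcp_rot: [-3.142, 0.001, 0.096]
contact_force: [-0.2, 0.3, 0.7]
opening: -0.0
grasp_force: 0.0
```

Request:
play_rows:
  dp:
    - [0.06,0,0]
    - [0.12,0,0]
    - [0.18,0,0]
    - [0.24,0,0]
    - [0.3,0,0]
  rot:
    - [0,0,0]
    - [0,0,0]
    - [0,0,0]
    - [0,0,0]
    - [0,0,0]

```text
clock: 9.98
eef_pos: [508.9, -11.3, 20.0]
tcp_rot: [-3.142, 0.0, 0.097]
contact_force: [-1.3, 0.5, 2.1]
opening: 0.001
grasp_force: 0.7
```

```bash
python3 - <<'E'
from h import *
g=optics.grab_frame('side'); np.savez('side4.npz',**g)
b=cv2.resize(g['color'][190:245,235:305],None,fx=10,fy=10,interpolation=2)
cv2.imwrite('pics/c6.png',b[:,:,::-1]); s=telemetry.sense(); print(s['eef_pos'],s['tcp_rot'],s['contact_force'])
E
```

```text
[509.55025026 -11.23940528  20.11800621] [ 3.14155925e+00 -5.43072251e-04  9.70963450e-02] [ 0.03407232 -0.57315027  0.71834005]
```

View pics/c6.png

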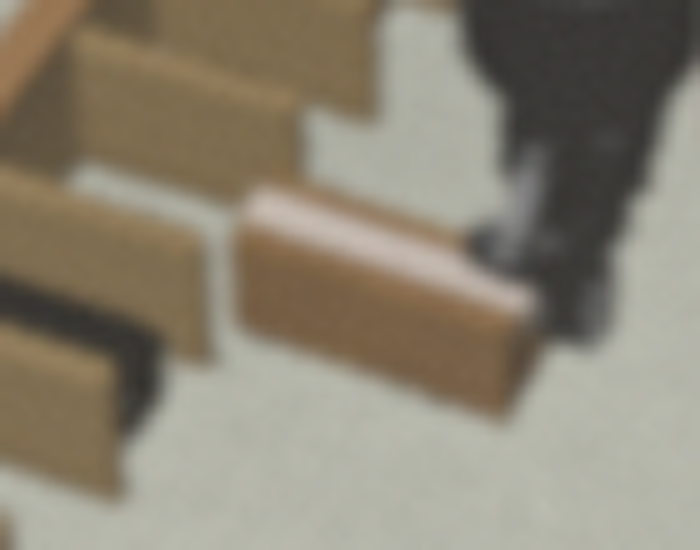

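Side crop: the left bottom edge runs (240,330)→(505,420) and the left top edge (240,237)→(528,322). The parcel front is just inside the mouth, with divider 2's front foot at (210,360).

```bash
python3 - <<'E'
from h import *
g=dict(np.load('side4.npz'))
P=lambda X,Y,z: ray(g,235+(X+.5)/10-.5,190+(Y+.5)/10-.5,z)[:2]
a=.0997; x=np.array([np.cos(a),np.sin(a)]); y=np.array([-x[1],x[0]]); O=np.array([695.85,-14.22])
rel=lambda p:np.round([(p-O)@x,(p-O)@y],1)
for n,q in dict(ftl=(240,237,44),rtl=(528,322,44),fbl=(240,330,0),rbl=(505,420,0),d2bf=(210,360,0),d2t=(200,238,60),d2tr=(0,165,60),d3t=(300,105,60),d3tr=(80,35,60),d3b=(243,210,0),d3br=(80,163,0)).items():
    print(n,rel(P(*q)))
print('tcp',rel(np.array([509.6,-11.2])))
E
```

```text
ftl [-78.2  45. ]
rtl [-178.2   42. ]
fbl [-76.1  45.3]
rbl [-172.4   46.4]
d2bf [-73.2  61.5]
d2t [-74.7  64.6]
d2tr [-0.4 61.1]
d3t [-76.5  -3.8]
d3tr [ 5.9 -4.8]
d3b [-51.6  -5.7]
d3br [10.4 -3.5]
tcp [-185.    21.5]
```

The parcel is now square and about centred in gap 3. I'll re-centre the finger behind it and push straight.

Request:
play_rows:
  dp:
    - [-0.1,0,0]
    - [-0.1,-0.13,0]
    - [-0.1,-0.13,0]
    - [0.0,-0.13,0]
    - [0.1,-0.13,0]
  rot:
    - [0,0,0]
    - [0,0,0]
    - [0,0,0]
    - [0,0,0]
    - [0,0,0]

```text
clock: 10.45
eef_pos: [512.3, -5.7, 20.1]
tcp_rot: [3.142, 0.0, 0.097]
contact_force: [-0.2, -0.6, -1.0]
opening: 0.003
grasp_force: 0.3
```

Request:
play_rows:
  dp:
    - [0.12,0,0]
    - [0.24,0,0]
    - [0.36,0,0]
    - [0.48,0,0]
    - [0.6,0,0]
  rot:
    - [0,0,0]
    - [0,0,0]
    - [0,0,0]
    - [0,0,0]
    - [0,0,0]

```text
clock: 10.87
eef_pos: [536.6, -3.5, 20.0]
tcp_rot: [-3.142, 0.0, 0.097]
contact_force: [-1.0, 0.8, 1.2]
opening: -0.003
grasp_force: 0.8
```

Request:
play_rows:
  dp:
    - [0.12,0,0]
    - [0.24,0,0]
    - [0.36,0,0]
    - [0.48,0,0]
    - [0.6,0,0]
  rot:
    - [0,0,0]
    - [0,0,0]
    - [0,0,0]
    - [0,0,0]
    - [0,0,0]

```text
clock: 11.28
eef_pos: [560.5, -1.1, 20.0]
tcp_rot: [-3.142, 0.0, 0.097]
contact_force: [-1.9, -0.3, 0.7]
opening: 0.001
grasp_force: 0.7
```

```bash
python3 - <<'E'
from h import *
g=optics.grab_frame('side'); np.savez('side5.npz',**g)
b=cv2.resize(g['color'][180:245,225:305],None,fx=9,fy=9,interpolation=2)
cv2.imwrite('pics/c7.png',b[:,:,::-1]); s=telemetry.sense(); print(s['eef_pos'],s['tcp_rot'],s['contact_force'])
E
```

```text
[561.72311762  -1.05950896  20.24762598] [ 3.14147833e+00 -1.47593975e-03  9.69541858e-02] [ 0.80281694 -0.19530999 -0.15460887]
```

View pics/c7.png

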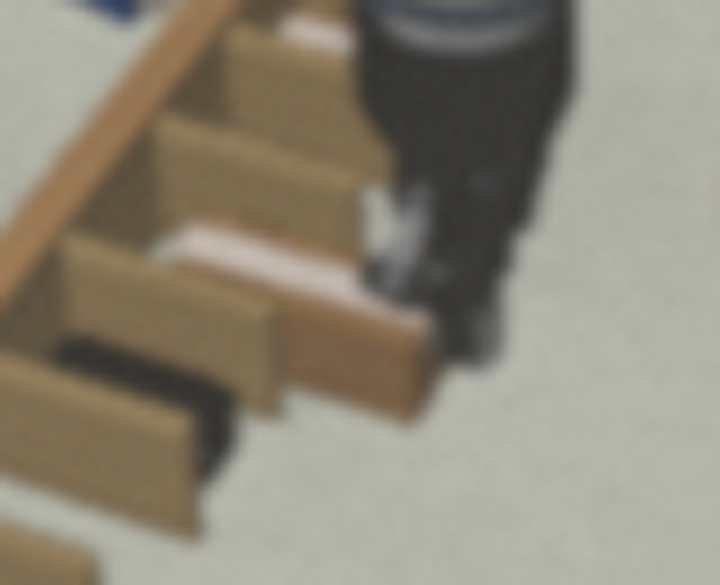

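Side crop: the parcel lies straight between dividers 2 and 3, its rear bottom corner at (412,420). About 23 mm is left.

Request:
play_rows:
  dp:
    - [0.1,0,0]
    - [0.2,0,0]
    - [0.3,0,0]
    - [0.38,0,0]
    - [0.45,0,0]
  rot:
    - [0,0,0]
    - [0,0,0]
    - [0,0,0]
    - [0,0,0]
    - [0,0,0]

```text
clock: 11.75
eef_pos: [578.4, 0.6, 20.1]
tcp_rot: [3.142, -0.0, 0.097]
contact_force: [-0.4, -0.5, 0.2]
opening: -0.002
grasp_force: 0.5
```

Request:
play_rows:
  dp:
    - [0.03,0,0]
    - [0.06,0,0]
    - [0.08,0,0]
    - [0.1,0,0]
    - [0.12,0,0]
  rot:
    - [0,0,0]
    - [0,0,0]
    - [0,0,0]
    - [0,0,0]
    - [0,0,0]

```text
clock: 12.17
eef_pos: [582.6, 1.0, 20.1]
tcp_rot: [-3.142, 0.0, 0.097]
contact_force: [-1.7, -0.8, 0.2]
opening: -0.002
grasp_force: 0.5
```

Request:
play_rows:
  dp:
    - [0.02,0,0]
    - [0.04,0,0]
    - [0.06,0,0]
    - [0.08,0,0]
    - [0.08,0,0]
  rot:
    - [0,0,0]
    - [0,0,0]
    - [0,0,0]
    - [0,0,0]
    - [0,0,0]

```text
clock: 12.58
eef_pos: [586.1, 1.4, 20.1]
tcp_rot: [-3.142, -0.0, 0.097]
contact_force: [-0.1, 0.6, -0.1]
opening: 0.0
grasp_force: 0.1
```

Request:
play_rows:
  dp:
    - [0.02,0,0]
    - [0.04,0,0]
    - [0.06,0,0]
    - [0.08,0,0]
    - [0.08,0,0]
  rot:
    - [0,0,0]
    - [0,0,0]
    - [0,0,0]
    - [0,0,0]
    - [0,0,0]

```text
clock: 13.0
eef_pos: [589.4, 1.7, 20.1]
tcp_rot: [3.142, -0.0, 0.097]
contact_force: [-0.4, 0.6, 0.8]
opening: 0.005
grasp_force: 0.2
```

Request:
play_rows:
  dp:
    - [0.02,0,0]
    - [0.04,0,0]
    - [0.06,0,0]
    - [0.08,0,0]
    - [0.08,0,0]
  rot:
    - [0,0,0]
    - [0,0,0]
    - [0,0,0]
    - [0,0,0]
    - [0,0,0]

```text
clock: 13.42
eef_pos: [590.2, 1.9, 19.7]
tcp_rot: [-3.141, 0.004, 0.097]
contact_force: [-8.3, -0.5, 5.7]
opening: -0.003
grasp_force: 4.0
```

The push has stiffened (8 N). I'll press slightly more to square it, then retreat.

Request:
play_rows:
  dp:
    - [0.02,0,0]
    - [0.03,0,0]
    - [0.03,0,0]
    - [0.03,0,0]
    - [0.03,0,0]
  rot:
    - [0,0,0]
    - [0,0,0]
    - [0,0,0]
    - [0,0,0]
    - [0,0,0]

```text
clock: 13.83
eef_pos: [590.2, 1.9, 19.7]
tcp_rot: [-3.141, 0.006, 0.097]
contact_force: [-12.3, -1.3, 8.0]
opening: 0.001
grasp_force: 5.8
```

Request:
play_rows:
  dp:
    - [-0.1,0,0]
    - [-0.3,0,0]
    - [-0.7,0,0]
    - [-1.2,0,0]
    - [-1.6,0,0]
  rot:
    - [0,0,0]
    - [0,0,0]
    - [0,0,0]
    - [0,0,0]
    - [0,0,0]

```text
clock: 14.25
eef_pos: [528.7, -4.2, 20.1]
tcp_rot: [3.142, -0.001, 0.097]
contact_force: [-0.1, 0.1, -0.7]
opening: -0.0
grasp_force: 0.0
```

Request:
play_rows:
  dp:
    - [-0.5,0,-0.5]
    - [-1.2,0,-1.2]
    - [-1.9,0,-2]
    - [-2.8,0,-2.5]
    - [-3.3,0,-2.5]
  rot:
    - [0,0,0]
    - [0,0,0]
    - [0,0,0]
    - [0,0,0]
    - [0,0,0]

```text
clock: 14.67
eef_pos: [397.1, -17.1, 122.8]
tcp_rot: [3.141, -0.004, 0.097]
contact_force: [0.3, -0.9, -0.9]
opening: -0.001
grasp_force: 0.0
```

```bash
python3 - <<'E'
from h import *
f=optics.grab_frame('top'); np.savez('top6.npz',**f)
g=optics.grab_frame('side')
a=cv2.resize(f['color'][130:260,200:370],None,fx=3,fy=3,interpolation=2); b=cv2.resize(g['color'][170:255,210:310],None,fx=2.8,fy=2.8,interpolation=2)
im=np.zeros((400,800,3),np.uint8); im[:390,:510]=a; im[:b.shape[0],515:515+b.shape[1]]=b
cv2.imwrite('pics/c8.png',im[:,:,::-1]); s=telemetry.sense(); print(s['eef_pos'],s['contact_force'],s['clock'])
E
```

```text
[395.36395812 -17.03284584 120.76831723] [ 0.67633928 -0.14090363  0.62261171] 14.7667
```

View pics/c8.png

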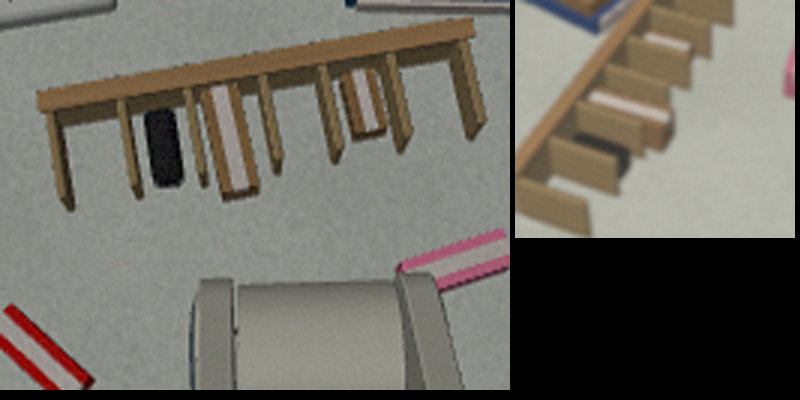

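Final view: the parcel is in gap 3, from (215,85) to (240,195), against the board. The case, carton and the other boxes haven't moved, and the arm is clear. I'll let it settle and hand in.

Request:
play_rows:
  dp:
    - [0,0,0]
    - [0,0,0]
    - [0,0,0]
    - [0,0,0]
    - [0,0,0]
  rot:
    - [0,0,0]
    - [0,0,0]
    - [0,0,0]
    - [0,0,0]
    - [0,0,0]

```text
clock: 15.18
eef_pos: [398.9, -16.8, 119.7]
tcp_rot: [-3.141, 0.001, 0.097]
contact_force: [0.4, 1.4, -1.0]
opening: 0.001
grasp_force: 0.0
```

```bash
python3 -c "
from rig import r
print(r.sign_off())"
```

```text
the job is handed in; nothing more can be done
None
```

I touched the left end, divider 1 and divider 2 in that order, then pushed the parcel into gap 3 until the push stiffened against the back board (12 N), and handed the job in at about 15 s.

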